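Angle the rolling pin out of the two-tier utensil tray

TASK

Get the rolling pin out of the lower level of the wooden utensil tray: slide the upper tray all the way to one end (either end) and leave it there, then tip the pin up at a slant and draw it out gently through the opening, without knocking or levering it against the upper tray. Finish still holding the pin in the gripper, motionless, both of its ends a good hand's breadth above the trays and touching nothing else. The teaspoon and the wooden spatula stay in their places in the trays, and the things standing behind are not disturbed.

Things in the scene. Friction and masses are not known exactly. Their poses are not given: they have to be found in the camera images.
- utensil_tray: Two-tier utensil tray of light wood, fixed to the worktop, 194 mm (own x) by 276 mm (own y, its length); walls 8 mm thick, end walls 86 mm and side walls 80 mm high, floor 8 mm thick. Origin: centre of its underside. At yaw 0 own +y is the robot's left, own +x points away from it. It is open above wherever the upper tray does not cover it. The upper tray at either end leaves 180 mm open.
- pin_bay (a point): Middle of the floor of the front compartment (8 mm above the worktop, at the tray's own x = -19 mm, y = 0), 140 mm wide, 260 mm long inside, where the pin lies on a fixed cradle 24 mm wide, 60 mm long, 16 mm high in the middle. Behind, a 6 mm divider, 48 mm high, parts off a back compartment 32 mm wide for the spatula. The upper tray bridges both.
- upper_tray: Upper tray, open, light wood: 80 mm along own y (its slide), 194 mm along own x (212 mm with skirts outside the lower walls), walls 8 mm. Origin: centre of its underside, 80 mm above the worktop; floor top 86 mm, rim 112 mm. Captive on runners: slides only along the utensil tray's y, from -90 to +90 mm there (stops); starts about half way; 2 N friction; stays where left. Push or pinch an end wall.
- rolling_pin: Rolling pin, darker wood, tapered, no handles: 240 mm long, 36 mm thick over its middle 80 mm, 29 mm thick 85 mm from the middle, 22 mm at the ends; about 0.17 kg. Origin at its centre, 41 mm above the worktop at the start; own x along its length. Lies along the front compartment (20 mm of play). Longer than the opening: it comes out only at a slant, free end over the end wall first.
- pin_end_a (a point): Centre of one end face of the rolling pin (own +x, 120 mm from its centre).
- pin_end_b (a point): Centre of the other end face of the rolling pin (own -x).
- wooden_spatula: Slim wooden spatula, 212 mm long, 26 mm wide, 10 mm high, lying in the narrow back compartment of the utensil tray; it stays there. Origin near its middle, on its underside.
- tea_spoon: Steel teaspoon, 132 by 26 by 9 mm, lying across the upper tray; it travels with the upper tray. Origin: centre of its underside.
- mug: Green and white mug, 86 mm wide, 88 mm high, standing behind the utensil tray; leave it alone. Origin: centre of its underside.
- tumbler: Clear drinking glass, 77 mm wide, 89 mm high, standing behind the utensil tray; leave it alone. Origin: centre of its underside.
- spice_jar: Spice jar, 42 mm wide, 106 mm high, standing behind the utensil tray; leave it alone. Origin: centre of its underside.

How it is judged (in metres and radians):
On the way, in this order (a step that is already met when the one before it is completed fails the run):
1. the upper tray is slid to one end, the pin still lying in the lower tray ((y of upper_tray in the frame of utensil_tray below -0.078 m or y of upper_tray in the frame of utensil_tray above 0.078 m) and height (world z) of each of pin_end_a, pin_end_b below 0.06 m), for 0.2 s.
2. the pin slants through the opening: one end up past the rim, the other still below the upper tray's floor (((height (world z) of pin_end_a above 0.095 m and height (world z) of pin_end_b below 0.075 m) or (height (world z) of pin_end_b above 0.095 m and height (world z) of pin_end_a below 0.075 m))), for 0.1 s.
At the end, for the whole second after the job is handed in: Pin gripped and still (under 0.03 m/s), both ends over 150 mm above the worktop, clear of the trays; upper tray within 12 mm of one end; teaspoon still in the upper tray, spatula within 40 mm of its place ((y of upper_tray in the frame of utensil_tray below -0.078 m or y of upper_tray in the frame of utensil_tray above 0.078 m) and height (world z) of each of pin_end_a, pin_end_b above 0.15 m and contact force between rolling_pin and the fingers above 1 N and contact force between rolling_pin and utensil_tray below 0.1 N and linear speed of rolling_pin below 0.03 m/s and horizontal distance between tea_spoon and upper_tray below 0.06 m and height (world z) of tea_spoon below 0.1 m and distance of wooden_spatula from where it was at the start of the episode below 0.04 m); the arm keeps its last pose, push and grip.
It fails at once if the pin knocked or levered against the upper tray with more than 15 N (contact force between rolling_pin and upper_tray above 15 N).
It fails at once if the mug, glass or spice jar shifted more than 30 mm or tipped ((distance of mug from where it was at the start of the episode above 0.03 m or angle between mug's own z axis and vertical above 0.35 rad) or (distance of tumbler from where it was at the start of the episode above 0.03 m or angle between tumbler's own z axis and vertical above 0.35 rad) or (distance of spice_jar from where it was at the start of the episode above 0.03 m or angle between spice_jar's own z axis and vertical above 0.35 rad)).
It also fails if it takes over 51 s, if anything falls off the work surface, if the arm or the gripper's body presses on something with over 40 N, if the wrist force passes 120 N, or if a joint passes its speed limit or range.

ROBOT

A 6-joint arm with a two-finger parallel gripper is mounted at the origin on a cart in front of the work surface, level with it; the furniture and walls round the work are solid. World frame = base frame: x ahead of the robot, y to its left, z up, the work surface at z = 0. Lengths are in mm, angles in degrees, forces in N, time in s.
With the tool pointing down it reaches from about 350 to 850 mm from the base axis. Payload 8.1 kg.
Tool frame: the origin (TCP) lies midway between the tips of the shut fingers; the grasp point (between the pads) lies 19 mm behind it; z points along the fingers, y is the line along which they close (so a half turn about z gives the same grasp; the last joint's range is limited). The gripper opens to 85 mm and grips with 20 to 120 N. Pads are 22 mm wide; open, the fingers measure 114 mm over their backs; the gripper's body (76 mm by 85 mm) begins 54 mm behind the grasp point. The pads swing forward as they close: fully open they stand 13 mm farther back than shut.
Start: joints at [-79.721, 7.471, 85.268, -0, 87.261, -4.893], TCP at [157.05, -579.086, 207.592] pointing down, gripper open.
Joint ranges: [-169.43, 169.43], [-51.17, 129.36], [1.28, 143.12], [-76.62, 256.62], [0, 156.53], [-152.29, 152.29]. Speed limits (degrees/s): [136.94, 136.94, 159.86, 180, 180, 180].

INTERFACE

Orientations are given as [roll, pitch, yaw] about the fixed x, y, z axes, in that order (R = Rz(yaw) Ry(pitch) Rx(roll)).
In Python, from bench import r, eyes, order, probe_bus gives the robot as it stands (r), with the cameras (eyes), the job (order) and the readings (probe_bus).
- The arm moves only by the shell command python3 steer.py FILE [FORCE], which reads ROWS from the file FILE. ROWS is a JSON list of rows, 1 to 8 of them, each an object with the fields wx, wy, wz (a rotation vector in units of 2 degrees), tx, ty, tz (the shift in cm), finger_gap (the finger opening in mm); a field left out counts as zero (the opening has to be given); each row is the pose to reach, as a shift and turn from the pose commanded when the command began, along the tool's axes at that moment; what a row does not reach only later rows make up. A row lasts 1/8 s, in which the tool goes at most 62.5 mm and 10.7 degrees, less where a joint would pass 70% of its speed; a pose out of reach is approached as far as the arm can. The fingers move at their own pace and stop on an object; FORCE is the grip in N (left out, the last holds). Time passes only in rows, so rows that do not move let the fingers close. It prints the time, the measured TCP pose, the force, the opening and the grip force at its end. Input that does not fit is refused with a message, and nothing moves.
- probe_bus.sense(): the state, without advancing time (a new reading comes with each control period).
- eyes.snapshot(name): name is "scene" or "side" or "wrist"; returns a dict with "pixels" (400x640x3 uint8, blue, green, red), "fx", "fy", "cx", "cy" (pixels), "pose" (4x4, takes a point from camera to world coordinates). Camera axes: x right, y up, looking along -z (the intrinsics and any distortion apply to the point x, -y, -z); pixel columns grow to the right and rows downward; lengths in mm; the calibration is good to about 2 mm. A picture is of the moment at which its call begins. There is no depth.
- order.hand_in(): hands the job in; it is judged then, once.
The state is a dict: "time": time; "joint_pos": joint angles; "qd": joint speeds; "joint_efforts": joint torques, N m; "tool_pos": TCP position; "tcp_rot": TCP orientation; "ft_force": force on the tool from outside, world axes, zero at the start; "wrist_torque": the same for the moment, N m; "finger_gap": finger opening in mm; "grip_force": force on a finger pad.
Only numpy, scipy, OpenCV 4.12 (cv2) and the standard library are available. Lean on these libraries where they do the work, as an engineer would, in place of code of your own. Each camera call takes 0.05 s, during which the arm holds its last target. There are 200 camera calls.

## Working session

There is one attempt and no reset: what is moved stays moved. The work goes in short steps, Python scripts to look and compute and a shell command to move; the robot and the scene stay as the last step left them, time stands still between calls to the robot, and variables do not carry over. Pictures are saved under pics/ and viewed, at most 10 in all, crops included, and the job is handed in when it is done.

```bash
ls; mkdir -p pics; python3 - <<'E'
from bench import r, eyes, order, probe_bus
import cv2,pickle
for n in ("scene","side"):
    s=eyes.snapshot(n); cv2.imwrite(f"pics/{n}0.png",s["pixels"]); pickle.dump(s,open(f"{n}0.pkl","wb"))
    print(n,[round(float(s[k]),1) for k in("fx","fy","cx","cy")],s["pose"].round(2).tolist(),s.keys())
s=probe_bus.sense();print(s)
E
```

```text
bench.py
pics
steer.py
scene [425.2, 425.2, 320.3, 202.5] [[0.79, 0.46, -0.4, 266.05], [-0.61, 0.58, -0.55, -368.93], [-0.02, 0.68, 0.74, 707.08], [0.0, 0.0, 0.0, 1.0]] dict_keys(['pixels', 'fx', 'fy', 'cx', 'cy', 'pose'])
side [476.2, 476.2, 319.9, 203.9] [[-0.92, 0.22, -0.31, 361.98], [-0.38, -0.47, 0.8, 741.91], [0.03, 0.85, 0.52, 534.72], [0.0, 0.0, 0.0, 1.0]] dict_keys(['pixels', 'fx', 'fy', 'cx', 'cy', 'pose'])
{'time': 0.1, 'joint_pos': array([-7.97209424e+01,  7.50982582e+00,  8.53237277e+01,  2.33275829e-03,
        8.72609701e+01, -4.89328481e+00]), 'qd': array([-0.01685264, -0.09531212, -0.15085553, -0.02076802, -0.02920519,
       -0.07082213]), 'joint_efforts': array([ 1.52721506e-03, -5.70949638e+01, -5.01942122e+01, -6.11122459e-05,
        8.15805135e-03,  9.14113905e-07]), 'tool_pos': array([ 156.9734981 , -578.55207634,  206.65272218]), 'tcp_rot': array([-1.79906020e+02, -1.03842872e-02,  1.51722205e+01]), 'ft_force': array([0.77726533, 0.4789468 , 0.08854559]), 'wrist_torque': array([ 0.00981716, -0.03627603, -0.01163226]), 'grip_force': 0.0, 'finger_gap': 85.25488859633661}
```

View pics/scene0.png

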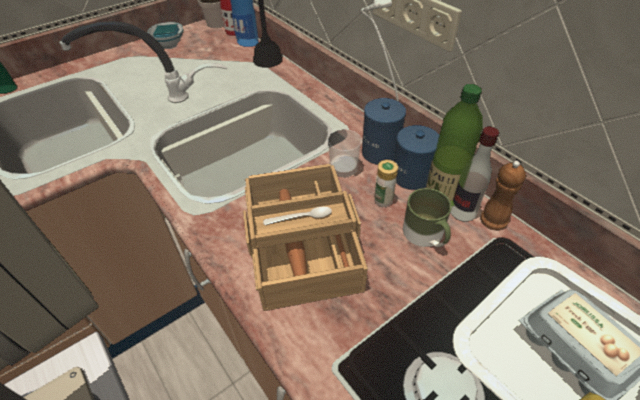

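View pics/side0.png

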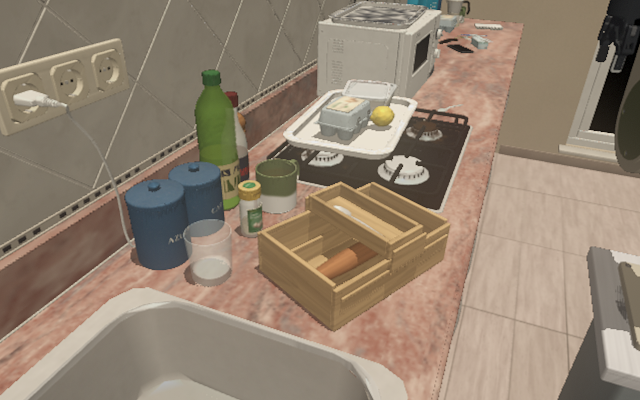

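The scene view shows the tray at about columns 245-367 and rows 168-308, with the upper tray near mid-travel at rows 193-245. The pin shows at (297,258) and (286,194), and the spoon at (300,214). The side view shows the tray at columns 260-448 and rows 183-318, with the jar, mug and glass behind it. I'll enlarge both to read the corners.

```bash
python3 - <<'E'
import cv2
a=cv2.imread("pics/scene0.png")[160:310,235:385]; a=cv2.resize(a,None,fx=4,fy=4,interpolation=2)
cv2.imwrite("pics/c1.png",a)
a=cv2.imread("pics/side0.png")[175:325,255:455]; a=cv2.resize(a,None,fx=4,fy=4,interpolation=2)
cv2.imwrite("pics/c2.png",a)
E
```

```text
(no output)
```

View pics/c1.png

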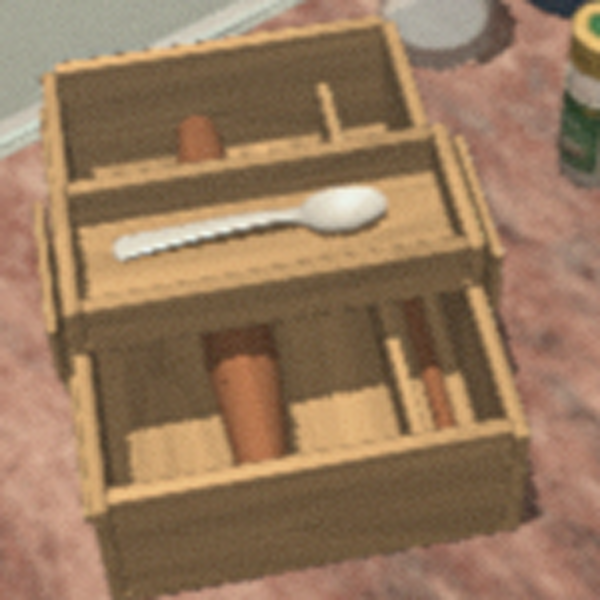

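View pics/c2.png

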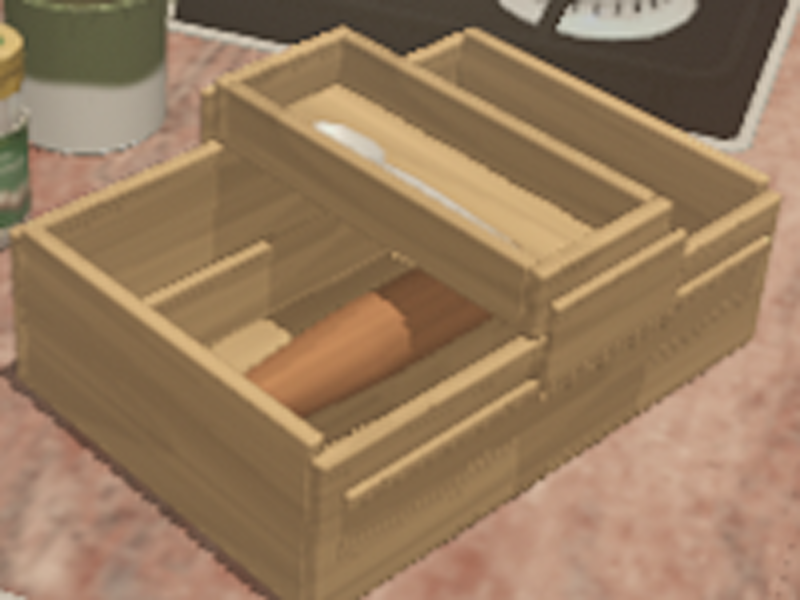

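The scene crop shows the outer corners of the end-wall tops (z=86) at crop pixels (102,512), (527,432), (46,66) and (388,18). The side crop shows them at (12,232), (316,466), (468,30) and (779,196). The pin and the upper tray's edges are clear in both.

```bash
cat > h.py <<'E'
import numpy as np,pickle
def ray(s,u,v):
    d=np.array([(u-s["cx"])/s["fx"],-(v-s["cy"])/s["fy"],-1.]); P=s["pose"]
    return P[:3,3],P[:3,:3]@d
def onz(s,u,v,z):
    o,d=ray(s,u,v); return o+d*(z-o[2])/d[2]
E
python3 - <<'E'
from h import *
S=pickle.load(open("scene0.pkl","rb"));D=pickle.load(open("side0.pkl","rb"))
c1=lambda x,y,z:onz(S,235+(x-1.5)/4,160+(y-1.5)/4,z)
c2=lambda x,y,z:onz(D,255+(x-1.5)/4,175+(y-1.5)/4,z)
A={k:c1(*p,86) for k,p in dict(fr=(102,505),br=(527,432),fl=(46,66),bl=(388,18)).items()}
B={k:c2(*p,86) for k,p in dict(fr=(779,196),br=(468,30),fl=(316,466),bl=(12,232)).items()}
for k in A: print(k,A[k][:2].round(),B[k][:2].round())
for Q in (A,B):
    c=sum(Q.values())/4; a=Q['fl']+Q['bl']-Q['fr']-Q['br']; print(c.round(1),np.linalg.norm(a)/2,np.linalg.norm(Q['bl']-Q['fl']),np.linalg.norm(Q['br']-Q['fr']),"yaw",np.degrees(np.arctan2(-a[0],a[1])))
print("upper rim scene z112: fr,br,fl,bl")
for p in((80,318),(478,243),(62,190),(440,127)): print(c1(*p,112)[:2].round())
print("upper side: fl,bl,br,fr")
for p in((535,272),(218,85),(343,28),(668,203)): print(c2(*p,112)[:2].round())
print("pin scene axis z~41+r: near L/R edge, far end")
for p in((212,400),(282,400),(236,462),(290,455)): print(c1(*p,41)[:2].round())
print("pin far", c1(200,118,52)[:2].round(),c1(180,155,41)[:2].round(),c1(224,155,41)[:2].round())
for p in((250,375),(300,410),(378,293),(412,352)): print('side',c2(*p,41)[:2].round())
E
```

```text
fr [410.   3.] [404.  20.]
br [575. -80.] [571. -67.]
fl [529. 250.] [526. 262.]
bl [694. 167.] [691. 180.]
[551.9  85.2  86. ] 273.7282224631504 184.78509314904323 184.9039631003219 yaw -25.741025167365123
[547.9  99.   86. ] 272.4638277105225 184.66747015269402 187.62551226712384 yaw -26.294152098618934
upper rim scene z112: fr,br,fl,bl
[447.  75.]
[613.  -1.]
[480. 146.]
[647.  67.]
upper side: fl,bl,br,fr
[479. 154.]
[644.  75.]
[612.   3.]
[442.  86.]
pin scene axis z~41+r: near L/R edge, far end
[492.  47.]
[518.  27.]
[481.  12.]
[503.  -1.]
pin far [588. 197.] [569. 190.] [588. 175.]
side [586. 174.]
side [560. 186.]
side [557.  99.]
side [530. 132.]
```

```bash
python3 - <<'E'
from h import *
S=pickle.load(open("scene0.pkl","rb"));D=pickle.load(open("side0.pkl","rb"))
def tri(p,q):
    r1=ray(S,235+(p[0]-1.5)/4,160+(p[1]-1.5)/4);r2=ray(D,255+(q[0]-1.5)/4,175+(q[1]-1.5)/4)
    M=np.stack([r1[1],-r2[1]],1);t=np.linalg.lstsq(M,r2[0]-r1[0],rcond=None)[0]
    a=r1[0]+t[0]*r1[1];b=r2[0]+t[1]*r2[1];return ((a+b)/2).round(1),round(np.linalg.norm(a-b),1)
for n,p,q in [("fr",(102,505),(779,196)),("br",(527,432),(468,30)),("fl",(46,66),(316,466)),("bl",(388,18),(12,232)),
 ("u fr",(80,318),(668,203)),("u br",(478,243),(343,28)),("u fl",(62,190),(535,272)),("u bl",(440,127),(218,85))]: print(n,*tri(p,q))
E
```

```text
fr [408.3   7.5  78.8] 6.3
br [575.3 -77.6  80.9] 4.1
fl [529.5 255.4  80.1] 3.3
bl [696.6 171.5  80. ] 2.2
u fr [445.6  78.1 107.6] 4.8
u br [6.135e+02 1.000e-01 1.105e+02] 0.8
u fl [480.7 148.9 108.4] 1.5
u bl [647.7  69.1 108.5] 2.1
```

```bash
cat >> h.py <<'E'
from scipy.spatial.transform import Rotation as Ro
C=np.array([552.4,89.2]);YAW=-26.0
_a=np.radians(YAW);EX=np.array([np.cos(_a),np.sin(_a)]);EY=np.array([-EX[1],EX[0]])
def world(x,y,z): return np.r_[C+x*EX+y*EY,z]
def own(p): d=np.asarray(p)[:2]-C; return np.array([d@EX,d@EY,p[2]])
# tool down, tool y along own +x, then tilted by t deg so that the own -y side of a held pin rises
def Rt(t=0):
    X=np.r_[EX,0];Y=np.r_[EY,0];Z=np.array([0,0,1.])
    R0=np.stack([np.cross(X,-Z),X,-Z],1)
    return Ro.from_rotvec(-np.radians(t)*X)*Ro.from_matrix(R0)
def delta(s,p,R):
    T=Ro.from_euler("xyz",s["tcp_rot"],degrees=True)
    return (T.inv()*R).as_rotvec(degrees=True).round(1),(T.inv().apply(np.asarray(p)-s["tool_pos"])).round(1)
E
python3 - <<'E'
from h import *
from bench import r, eyes, order, probe_bus
s=probe_bus.sense()
print(own(s["tool_pos"]),Rt().as_euler("xyz",degrees=True),delta(s,world(0,-95,170),Rt()))
E
```

```text
[ -62.68374218 -773.51515972  206.65272218] [180.   0.  64.] (array([ -0.1,  -0. , -48.8]), array([ 493.9, -469.4,   37.5]))
```

Units first: shifts go in cm and turns go in units of 2 degrees. So 340 mm is 34, -324 mm is -32.4, -49 degrees is -24.5.

```bash
echo '[{"wz": -5,"tx": 6,"ty": -5.8,"finger_gap": 0},{"wz": -10,"tx": 10,"ty": -9.5,"tz": 0.5,"finger_gap": 0},{"wz": -15,"tx": 14,"ty": -13.3,"tz": 1,"finger_gap": 0},{"wz": -20,"tx": 18,"ty": -17,"tz": 1.5,"finger_gap": 0},{"wz": -24.5,"tx": 22,"ty": -21,"tz": 2,"finger_gap": 0},{"wz": -24.5,"tx": 26,"ty": -24.8,"tz": 2.5,"finger_gap": 0},{"wz": -24.5,"tx": 30,"ty": -28.6,"tz": 3,"finger_gap": 0},{"wz": -24.5,"tx": 34,"ty": -32.4,"tz": 3,"finger_gap": 0}]' > mv.in && python3 steer.py mv.in
python3 - <<'E'
from h import *
from bench import r, eyes, order, probe_bus
s=probe_bus.sense()
print(own(s["tool_pos"]),s["finger_gap"],delta(s,world(0,-95,140),Rt()))
E
```

```text
time: 1.1
tool_pos: [400.6, -175.5, 176.9]
tcp_rot: [-180.0, -0.0, 64.2]
ft_force: [0.7, 0.2, -0.3]
finger_gap: -0.0
grip_force: 0.0
[ -20.42127048 -304.448734    176.89683848] -0.04535827297556576 (array([-0. , -0. ,  0.2]), array([209.4,  21. ,  36.9]))
```

Scaled: 209 mm is 20.9, 190 mm is 19.

```bash
echo '[{"tx": 5,"ty": 0.5,"finger_gap": 0},{"tx": 10,"ty": 1,"finger_gap": 0},{"tx": 15,"ty": 1.5,"tz": 1,"finger_gap": 0},{"tx": 19,"ty": 2.1,"tz": 3,"finger_gap": 0},{"tx": 20.9,"ty": 2.1,"tz": 5,"finger_gap": 0},{"tx": 20.9,"ty": 2.1,"tz": 8.2,"finger_gap": 0},{"tx": 20.9,"ty": 2.1,"tz": 8.2,"finger_gap": 0}]' > mv.in && python3 steer.py mv.in
python3 - <<'E'
from h import *
from bench import r, eyes, order, probe_bus
import cv2
s=probe_bus.sense()
print(own(s["tool_pos"]),s["tool_pos"],s["ft_force"])
c=eyes.snapshot("wrist");cv2.imwrite("pics/w1.png",c["pixels"]);pickle.dump(c,open("w1.pkl","wb"))
c=eyes.snapshot("scene");cv2.imwrite("pics/s1.png",cv2.resize(c["pixels"][130:310,215:400],None,fx=3,fy=3))
E
```

```text
time: 1.98
tool_pos: [507.5, 2.1, 92.4]
tcp_rot: [-179.6, 0.1, 64.2]
ft_force: [0.1, 0.4, 0.0]
finger_gap: -0.2
grip_force: 0.0
[ -2.15354893 -97.9434916   92.40530412] [507.52880231   2.11302659  92.40530412] [0.07238353 0.38171919 0.03134319]
```

View pics/w1.png

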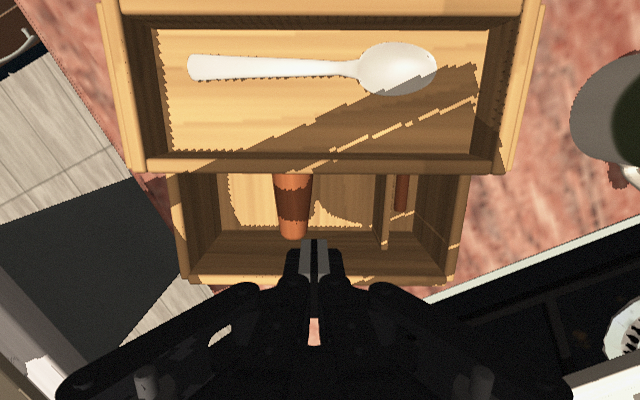

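The wrist view shows the shut fingertips at (315,250), inside the opening and just short of the upper tray's near wall (row ~165). The pin end is at (293,235). Next I push along the tool's +x.

Scaled: 100 mm is 10, 20 mm is 2.

```bash
echo '[{"tx": 2,"ty": 0.2,"finger_gap": 0},{"tx": 3.6,"ty": 0.2,"finger_gap": 0},{"tx": 5.2,"ty": 0.2,"finger_gap": 0},{"tx": 6.8,"ty": 0.2,"finger_gap": 0},{"tx": 8.4,"ty": 0.2,"finger_gap": 0},{"tx": 10,"ty": 0.2,"finger_gap": 0},{"tx": 11.5,"ty": 0.2,"finger_gap": 0},{"tx": 12.5,"ty": 0.2,"finger_gap": 0}]' > mv.in && python3 steer.py mv.in
echo '[{"tx": 0.3,"finger_gap": 0},{"tx": 0.5,"finger_gap": 0},{"tx": 0.7,"finger_gap": 0},{"tx": 0.9,"finger_gap": 0},{"tx": 0.9,"finger_gap": 0}]' > mv.in && python3 steer.py mv.in
python3 - <<'E'
from h import *
from bench import r, eyes, order, probe_bus
import cv2
s=probe_bus.sense();print(own(s["tool_pos"]),s["ft_force"]@np.r_[EY,0])
E
```

```text
time: 3.08
tool_pos: [567.0, 114.2, 95.5]
tcp_rot: [-180.0, 0.0, 64.2]
ft_force: [-0.4, 0.2, -0.5]
finger_gap: -0.1
grip_force: 0.0
time: 3.7
tool_pos: [570.6, 121.2, 95.6]
tcp_rot: [180.0, -0.0, 64.2]
ft_force: [-0.2, 0.4, 0.2]
finger_gap: -0.1
grip_force: 0.0
[ 2.26952866 36.75501195 95.62803464] 0.27231062767284986
```

```bash
python3 - <<'E'
from h import *
from bench import r, eyes, order, probe_bus
import cv2
c=eyes.snapshot("side");pickle.dump(c,open("side1.pkl","wb"));cv2.imwrite("pics/d1.png",cv2.resize(c["pixels"][150:330,240:460],None,fx=3,fy=3))
E
```

```text
(no output)
```

View pics/d1.png

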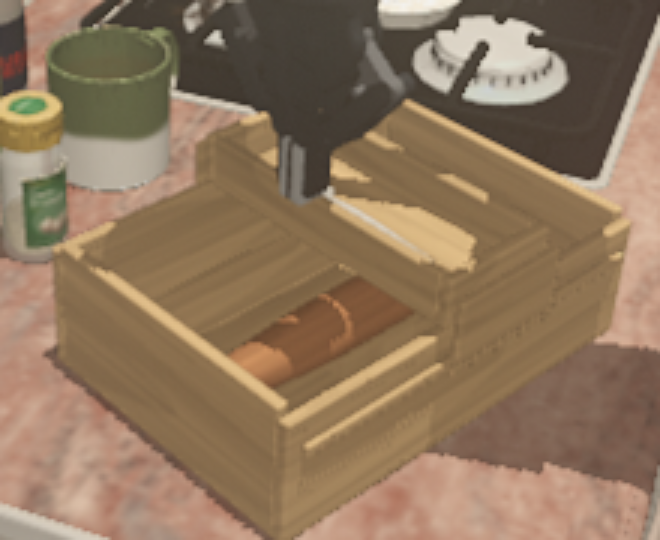

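```bash
python3 - <<'E'
from h import *
from bench import r, eyes, order, probe_bus
import cv2
s=probe_bus.sense();print(own(s["tool_pos"]),s["tool_pos"],s["ft_force"],s["joint_efforts"].round(1))
D=pickle.load(open("side1.pkl","rb"))
def proj(S,p):
    q=np.linalg.inv(S["pose"])@np.r_[p,1];return S["cx"]-S["fx"]*q[0]/q[2],S["cy"]+S["fy"]*q[1]/q[2]
for p in (s["tool_pos"],world(0,24,112),world(0,130,112),world(-97,24,112),world(-97,130,112)):
    u,v=proj(D,p);print(u,v,'crop',(u-240)*3,(v-150)*3)
c=eyes.snapshot("wrist");cv2.imwrite("pics/w2.png",c["pixels"])
c=eyes.snapshot("scene");cv2.imwrite("pics/s2.png",cv2.resize(c["pixels"][130:310,215:400],None,fx=3,fy=3))
a=cv2.imread("pics/w2.png");b=cv2.imread("pics/s2.png")
cv2.imwrite("pics/ws2.png",np.hstack([cv2.resize(a,(440,275)),cv2.resize(b,(283,275))]))
E
```

```text
[ 2.27218861 36.73255811 95.6259349 ] [570.54472322 121.21894261  95.6259349 ] [ 0.83894156 -0.23621748  0.14508966] [  0.1 -56.  -47.5   0.   -0.    0. ]
338.88580418066437 226.52190741626163 crop 296.6574125419931 229.56572224878488
345.88298618471794 216.108140391188 crop 317.6489585541538 198.32442117356396
295.9888131751703 240.11776006862493 crop 167.96643952551096 270.3532802058748
390.56003601111155 242.7721783545208 crop 451.68010803333465 278.3165350635624
340.20180330803976 271.4681183097555 crop 300.6054099241193 364.40435492926645
```

View pics/ws2.png

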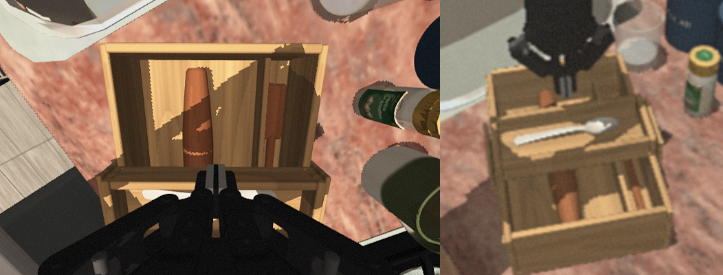

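The side view shows the upper tray essentially unmoved and the fingers beyond it. The wrist and scene views agree, with the tips over the +y wall. So the tips seem to have passed over the rim, and I'll check the tip height by triangulation.

```bash
python3 - <<'E'
from h import *
from bench import r, eyes, order, probe_bus
import cv2
s=probe_bus.sense()
S=eyes.snapshot("scene");D=pickle.load(open("side1.pkl","rb"))
S0=pickle.load(open("scene0.pkl","rb"));D0=pickle.load(open("side0.pkl","rb"))
print(np.abs(S["pose"]-S0["pose"]).max(),np.abs(D["pose"]-D0["pose"]).max())
def proj(S,p):
    q=np.linalg.inv(S["pose"])@np.r_[p,1];return np.array([S["cx"]-S["fx"]*q[0]/q[2],S["cy"]-S["fy"]*-q[1]/q[2]])
for n,c in(("scene",S),("side",D)):
    print(n,proj(c,s["tool_pos"]).round(1),proj(c,s["tool_pos"]+[0,0,20]).round(1))
r1=ray(S,298,192);r2=ray(D,339.5,216)
t=np.linalg.lstsq(np.stack([r1[1],-r2[1]],1),r2[0]-r1[0],rcond=None)[0]
print(r1[0]+t[0]*r1[1],r2[0]+t[1]*r2[1])
a=cv2.resize(S["pixels"][150:230,250:350],None,fx=4,fy=4);b=cv2.resize(D["pixels"][160:240,290:390],None,fx=4,fy=4)
cv2.imwrite("pics/tip.png",np.hstack([a,b]))
E
```

```text
0.0 0.0
scene [297.1 198.9] [296.5 191.9]
side [338.9 226.5] [339.5 216.3]
[572.54346285 119.14681818 115.61070681] [571.17765068 119.15856605 114.91266214]
```

View pics/tip.png

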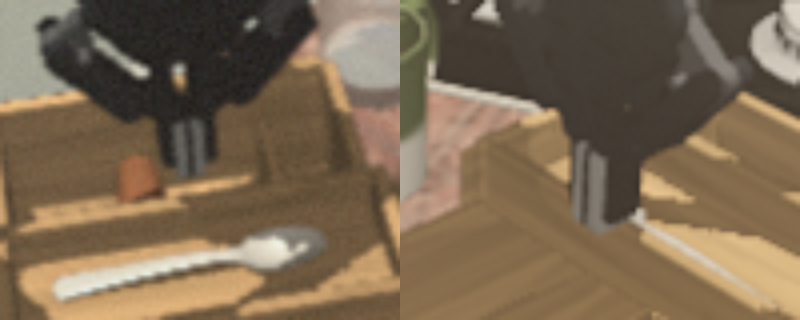

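The visible tip is at about z=112-115 while the reported TCP is 95.6. So the real shut tip sits about 17 mm behind the reported TCP, and it just cleared the rim. I'm now on the +y side, so I'll lower there and push toward -y instead.

```bash
echo '[{"tx": 1.5,"ty": -0.2,"finger_gap": 0},{"tx": 1.5,"ty": -0.2,"tz": 0.8,"finger_gap": 0},{"tx": 1.5,"ty": -0.2,"tz": 1.6,"finger_gap": 0},{"tx": 1.5,"ty": -0.2,"tz": 2.2,"finger_gap": 0},{"tx": 0.5,"ty": -0.2,"tz": 2.2,"finger_gap": 0},{"tx": -0.5,"ty": -0.2,"tz": 2.2,"finger_gap": 0},{"tx": -1,"ty": -0.2,"tz": 2.2,"finger_gap": 0},{"tx": -1.5,"ty": -0.2,"tz": 2.2,"finger_gap": 0}]' > mv.in && python3 steer.py mv.in
echo '[{"tx": -1,"finger_gap": 0},{"tx": -1.8,"finger_gap": 0},{"tx": -2.6,"finger_gap": 0},{"tx": -3.4,"finger_gap": 0}]' > mv.in && python3 steer.py mv.in
python3 - <<'E'
from h import *
from bench import r, eyes, order, probe_bus
import cv2
s=probe_bus.sense();print(own(s["tool_pos"]))
c=eyes.snapshot("side");cv2.imwrite("pics/d2.png",np.hstack([cv2.resize(c["pixels"][150:330,240:460],(396,324)),cv2.resize(eyes.snapshot("scene")["pixels"][130:310,215:400],(333,324))]))
E
```

```text
time: 4.9
tool_pos: [562.2, 108.4, 73.9]
tcp_rot: [180.0, -0.0, 64.1]
ft_force: [0.5, 3.4, -0.9]
finger_gap: 0.1
grip_force: 1.1
time: 5.4
tool_pos: [547.3, 77.6, 73.8]
tcp_rot: [180.0, -0.0, 64.2]
ft_force: [0.2, 2.5, 1.0]
finger_gap: 0.2
grip_force: 1.1
[  0.49256385 -12.63214569  73.80709487]
```

View pics/d2.png

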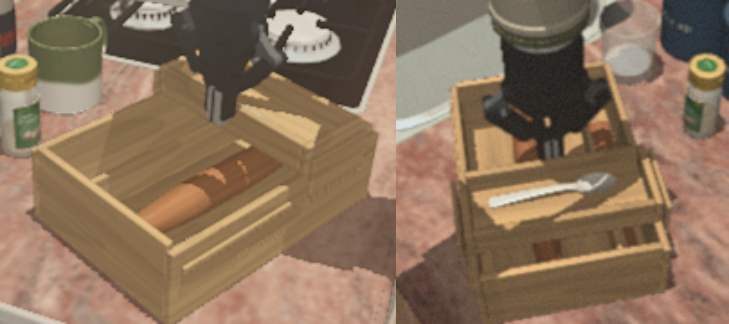

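The upper tray is now being pushed toward -y with about 2.5 N, and the spoon stays in it. I'll keep going until the stop.

Scaled: -8 mm is -0.8, -23 mm is -2.3.

```bash
echo '[{"tx": -0.8,"finger_gap": 0},{"tx": -1.4,"finger_gap": 0},{"tx": -1.9,"finger_gap": 0},{"tx": -2.3,"finger_gap": 0},{"tx": -2.3,"finger_gap": 0}]' > mv.in && python3 steer.py mv.in
echo '[{"tx": -0.2,"finger_gap": 0},{"tx": -0.4,"finger_gap": 0}]' > mv.in && python3 steer.py mv.in
echo '[{"tx": -0.2,"finger_gap": 0},{"tx": -0.4,"finger_gap": 0}]' > mv.in && python3 steer.py mv.in
python3 - <<'E'
from h import *
from bench import r, eyes, order, probe_bus
s=probe_bus.sense();print(own(s["tool_pos"]),s["ft_force"]@np.r_[EY,0])
E
```

```text
time: 6.12
tool_pos: [537.1, 56.9, 73.5]
tcp_rot: [-180.0, 0.0, 64.2]
ft_force: [-0.1, -0.4, 0.2]
finger_gap: 0.0
grip_force: 0.0
time: 6.38
tool_pos: [535.6, 53.9, 73.5]
tcp_rot: [-180.0, -0.0, 64.2]
ft_force: [0.3, 2.6, -1.0]
finger_gap: -0.1
grip_force: 1.0
time: 6.62
tool_pos: [535.4, 53.4, 73.7]
tcp_rot: [179.9, -0.4, 64.2]
ft_force: [12.8, 22.4, -9.5]
finger_gap: 0.1
grip_force: 12.6
[  0.42524687 -39.58403074  73.70646918] 25.779970309047403
```

The stop is reached at 26 N with the TCP at own y=-39.6, which matches the tray at -90 in my frame. Next I back off, rise and calibrate the tip height by touching the fixed end wall (top at z=86).

```bash
echo '[{"tx": 1,"finger_gap": 0},{"tx": 1.8,"finger_gap": 0},{"tx": 2.5,"tz": -2,"finger_gap": 0},{"tx": 6,"ty": -0.5,"tz": -3,"finger_gap": 0},{"tx": 10,"ty": -1.2,"tz": -3,"finger_gap": 0},{"tx": 14,"ty": -1.8,"tz": -3,"finger_gap": 0},{"tx": 17.5,"ty": -2,"tz": -2.5,"finger_gap": 0},{"tx": 17.7,"ty": -2,"tz": -1.5,"finger_gap": 0}]' > mv.in && python3 steer.py mv.in
echo '[{"tz": 0.4,"finger_gap": 0},{"tz": 0.8,"finger_gap": 0},{"tz": 0.8,"finger_gap": 0}]' > mv.in && python3 steer.py mv.in
python3 - <<'E'
from h import *
from bench import r, eyes, order, probe_bus
s=probe_bus.sense();print(own(s["tool_pos"]))
E
```

```text
time: 7.62
tool_pos: [593.7, 220.4, 88.7]
tcp_rot: [179.9, -0.0, 64.3]
ft_force: [0.6, -0.8, -0.3]
finger_gap: -0.0
grip_force: 0.0
time: 8.0
tool_pos: [592.7, 217.2, 80.3]
tcp_rot: [-180.0, 0.0, 64.1]
ft_force: [1.4, -0.2, -0.1]
finger_gap: -0.6
grip_force: 0.0
[-19.90008483 132.72445299  80.30832246]
```

```bash
for i in 1 2; do echo '[{"tz": 0.3,"finger_gap": 0},{"tz": 0.3,"finger_gap": 0}]' > mv.in && python3 steer.py mv.in | egrep 'tool_pos|ft_'; done;  echo '[{"tz": 0.2,"finger_gap": 0},{"tz": 0.2,"finger_gap": 0}]' > mv.in && python3 steer.py mv.in | egrep 'tool_pos|ft_'
```

```text
tool_pos: [593.0, 217.9, 77.6]
ft_force: [-0.1, 0.5, -0.6]
tool_pos: [592.8, 218.1, 74.3]
ft_force: [-0.0, 0.4, 0.5]
tool_pos: [592.8, 218.2, 72.3]
ft_force: [-0.1, -0.2, 0.3]
```

```bash
for i in 1 2; do echo '[{"tz": 0.2,"finger_gap": 0},{"tz": 0.2,"finger_gap": 0}]' > mv.in && python3 steer.py mv.in | egrep 'tool_pos|ft_'; done
```

```text
tool_pos: [592.8, 218.2, 70.3]
ft_force: [-0.9, -0.1, 0.2]
tool_pos: [592.8, 218.2, 68.3]
ft_force: [-0.8, -0.1, 0.5]
```

```bash
for i in 1 2 3; do echo '[{"tz": 0.2,"finger_gap": 0},{"tz": 0.2,"finger_gap": 0}]' > mv.in && python3 steer.py mv.in | egrep 'tool_pos|ft_'; done
```

```text
tool_pos: [592.9, 218.2, 66.4]
ft_force: [-0.3, -0.1, 1.1]
tool_pos: [592.8, 218.2, 64.4]
ft_force: [-0.1, -0.3, -0.6]
tool_pos: [593.0, 218.2, 62.5]
ft_force: [0.2, 0.3, -0.0]
```

```bash
python3 - <<'E'
from h import *
from bench import r, eyes, order, probe_bus
import cv2
s=probe_bus.sense();print(own(s["tool_pos"]))
def proj(S,p):
    q=np.linalg.inv(S["pose"])@np.r_[p,1];return np.array([S["cx"]-S["fx"]*q[0]/q[2],S["cy"]+S["fy"]*q[1]/q[2]])
for n in("scene","side"):
    c=eyes.snapshot(n)
    g=c["pixels"].max(2).astype(int);sat=g-c["pixels"].min(2)
    print(n,[proj(c,s["tool_pos"]+[0,0,h]).round(0).tolist() for h in(0,20,25,30,40)],'wall',proj(c,world(-19,134,86)).round())
    u,v=proj(c,s["tool_pos"]).astype(int)
    for y in range(v-28,v+8,2): print(y,' '.join(f"{sat[y,x]:3d}" for x in range(u-10,u+12,2)))
E
```

```text
[-20.07223791 133.76914559  62.52012558]
scene [[281.0, 179.0], [280.0, 172.0], [280.0, 171.0], [279.0, 169.0], [279.0, 166.0]] wall [280. 171.]
151   8   7   4  10  17   4   6   8   6   4   4
153   6   3   7  11  14   9   9   3   2   4   6
155   2   6   8   2   7   5   2   3   7   5   7
157   4   8   6   8   8   5   9   5   6  11  11
159   7   4   6   5  11   6   8   5  15  16  15
161  16  13   1   6   7   8   6   7  14  16  15
163  15  13   5   6  10   5   7   3  13  19  20
165  17  14   2   8   6   6   9   4  15  22  18
167  19  15   9   8   5   5   6   5  13  17  14
169  17  17  12   4  10   8   6  11  12  16  24
171  14  18  20  10   6   7   6  35  52  55  56
173  44  55  54  56  15   9   9  40  49  46  46
175  51  52  51  47  41  46  49  50  48  50  45
177  46  44  47  47  48  47  45  49  47  49  48
179  46  47  46  44  49  46  45  46  45  46  44
181  43  46  45  44  41  41  45  40  44  41  46
183  44  40  41  40  43  42  43  49  42  43  46
185  44  42  44  43  44  46  46  43  46  43  49
side [[302.0, 273.0], [302.0, 263.0], [302.0, 260.0], [302.0, 258.0], [303.0, 252.0]] wall 
[... 175 characters left out ...]
  16  15  18  18  19  19  15
253  59  40  15  17  16  15  17  19  18  19  19
255  64  49  14  18  16  15  18  18  19  19  19
257  63  68  14  18  16  14  18  19  19  18  21
259  61  64  14  18  16  16  18  20  19  18  59
261  59  62  26  17  16  15  19  19  14  58  86
263  61  59  62  40  14  15  13  28  61  86  85
265  60  60  59  60  54  25  52  65  60  55  64
267  60  60  60  60  60  63  62  65  63  61  58
269  58  61  61  61  60  58  60  62  62  66  62
271  56  57  59  60  61  61  60  61  63  62  65
273  56  57  56  59  61  59  61  60  61  62  61
275  55  56  56  55  59  60  61  60  61  60  63
277  58  57  56  56  56  59  60  60  61  60  61
279  57  59  57  57  56  55  58  59  60  60  59
```

```bash
for i in 1 2; do echo '[{"tz": 0.2,"finger_gap": 0},{"tz": 0.2,"finger_gap": 0}]' > mv.in && python3 steer.py mv.in | egrep 'tool_pos|ft_'; done
```

```text
tool_pos: [593.2, 218.2, 62.3]
ft_force: [-6.2, -1.8, 11.5]
tool_pos: [593.3, 218.3, 62.2]
ft_force: [-14.5, -4.7, 24.4]
```

Contact is at a reported z of 62.4, so the real tip height is the reported value plus 23.6 mm. I'll use that offset from here. Next I rise, open and go over the pin.

Scaled: -84 mm is -8.4, -60 mm is -6.

```bash
echo '[{"tz": -2,"finger_gap": 0},{"tz": -5,"finger_gap": 85},{"tx": -3,"tz": -6.5,"finger_gap": 85},{"tx": -6,"tz": -6.5,"finger_gap": 85},{"tx": -8.4,"tz": -6.5,"finger_gap": 85},{"tx": -8.4,"tz": -6.5,"finger_gap": 85},{"tx": -8.4,"tz": -6.5,"finger_gap": 85}]' > mv.in && python3 steer.py mv.in
python3 - <<'E'
from h import *
from bench import r, eyes, order, probe_bus
s=probe_bus.sense();print(own(s["tool_pos"]),s["finger_gap"],delta(s,world(-19,50,-3),Rt()))
D=eyes.snapshot("side")
import cv2
h=cv2.cvtColor(D["pixels"],cv2.COLOR_BGR2HSV)
m=cv2.inRange(h,(3,110,60),(13,255,255));m[:200]=0;m[:, :300]=0;m[:,450:]=0;m[320:]=0
n,l,st,ce=cv2.connectedComponentsWithStats(m);i=1+st[1:,4].argmax();print(st[i])
pts=np.argwhere(l==i)
for v in range(st[i][1],st[i][1]+st[i][3],6):
    q=pts[pts[:,0]==v][:,1];print(v,q.min(),q.max(),own(onz(D,q.min(),v,41)).round(),own(onz(D,q.max(),v,41)).round())
cv2.imwrite("pics/d3.png",cv2.resize(D["pixels"][150:330,240:460],None,fx=3,fy=3))
E
```

```text
time: 11.48
tool_pos: [556.9, 143.0, 124.1]
tcp_rot: [180.0, -0.0, 64.2]
ft_force: [1.2, 1.1, -0.3]
finger_gap: 84.9
grip_force: 0.0
[-19.56297026  50.36017427 124.08042465] 84.94757028821941 (array([ 0. , -0. ,  0.2]), array([ -0.5,   0.5, 127.1]))
[ 317  227   88   52 1586]
227 390 392 [ -3. -94.  41.] [ -5. -97.  41.]
233 376 403 [  1. -59.  41.] [-31. -97.  41.]
239 364 399 [  2. -28.  41.] [-39. -77.  41.]
245 354 391 [ 0. -2. 41.] [-41. -52.  41.]
251 342 381 [ 1. 27. 41.] [-42. -25.  41.]
257 334 371 [-2. 49. 41.] [-42.   1.  41.]
263 324 361 [-3. 73. 41.] [-43.  25.  41.]
269 318 351 [-9. 91. 41.] [-43.  49.  41.]
275 325 338 [-27.  92.  41.] [-41.  76.  41.]
```

The pin axis is at own x≈-20 and the gripper at -19.6, so it is aligned. Now I descend.

```bash
echo '[{"tz": 3,"finger_gap": 85},{"tz": 6,"finger_gap": 85},{"tz": 8,"finger_gap": 85},{"tz": 9.5,"finger_gap": 85},{"tz": 10.5,"finger_gap": 85},{"tz": 11.5,"finger_gap": 85},{"tz": 12.2,"finger_gap": 85},{"tz": 12.6,"finger_gap": 85}]' > mv.in && python3 steer.py mv.in
echo '[{"finger_gap": 85},{"finger_gap": 85}]' > mv.in && python3 steer.py mv.in
```

```text
time: 12.52
tool_pos: [556.7, 142.7, -2.1]
tcp_rot: [180.0, -0.0, 64.2]
ft_force: [-2.4, -1.6, 20.5]
finger_gap: 85.1
grip_force: 8.4
time: 12.78
tool_pos: [557.1, 142.7, -1.7]
tcp_rot: [179.9, -0.0, 64.2]
ft_force: [0.0, -0.0, 3.4]
finger_gap: 85.1
grip_force: 1.6
```

Units first: shifts go in cm and turns go in units of 2 degrees. So -4 mm is -0.4.

```bash
echo '[{"tz": -0.4,"finger_gap": 85},{"tz": -0.4,"finger_gap": 85}]' > mv.in && python3 steer.py mv.in
python3 - <<'E'
from h import *
from bench import r, eyes, order, probe_bus
import cv2
s=probe_bus.sense();print(s["ft_force"],s["wrist_torque"])
a=eyes.snapshot("side")["pixels"][130:330,250:450];b=eyes.snapshot("scene")["pixels"][100:300,220:420]
cv2.imwrite("pics/g.png",np.hstack([cv2.resize(a,(400,400)),cv2.resize(b,(400,400))]))
E
```

```text
time: 13.02
tool_pos: [556.6, 142.7, 1.9]
tcp_rot: [180.0, -0.0, 64.2]
ft_force: [-0.3, 0.5, -1.0]
finger_gap: 85.0
grip_force: 0.0
[-0.25764413  0.46798004 -0.9747057 ] [0.05450674 0.01845204 0.00371225]
```

View pics/g.png

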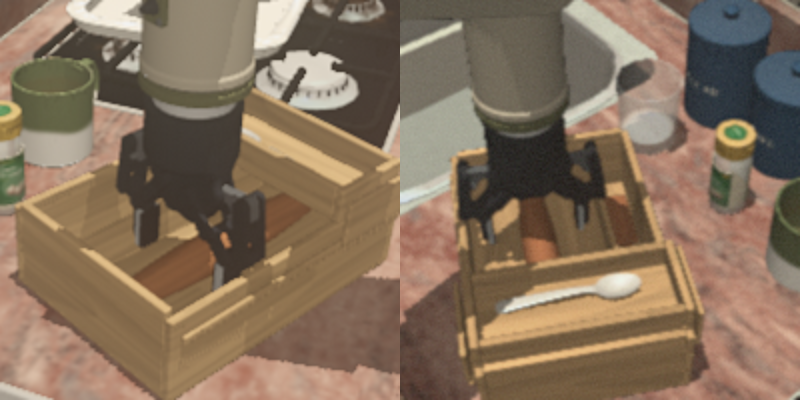

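This was the tenth and last view. The fingers straddle the pin cleanly, with pads at about (145,230) and (230,270) in the side half, and the upper tray with the spoon sits at the -y end. Raising 4 mm removed the light contact, so I close here.

```bash
echo '[{"finger_gap": 60},{"finger_gap": 50},{"finger_gap": 40},{"finger_gap": 20},{"finger_gap": 20},{"finger_gap": 20}]' > mv.in && python3 steer.py mv.in 30
echo '[{"finger_gap": 20},{"finger_gap": 20},{"finger_gap": 20}]' > mv.in && python3 steer.py mv.in 80
python3 - <<'E'
from bench import r, eyes, order, probe_bus
s=probe_bus.sense();print(s["wrist_torque"])
E
```

```text
time: 13.88
tool_pos: [556.5, 142.6, 1.7]
tcp_rot: [180.0, -0.0, 64.2]
ft_force: [0.1, -1.6, 1.8]
finger_gap: 33.8
grip_force: 29.7
time: 14.25
tool_pos: [556.6, 142.6, 1.8]
tcp_rot: [180.0, -0.0, 64.2]
ft_force: [-0.2, -0.3, 3.4]
finger_gap: 32.3
grip_force: 79.0
[-0.0911885   0.07661894 -0.01695008]
```

Gripped: a gap of 32-34 mm matches the pin about 55 mm from its middle. Now I tip the +y end up about a pivot near own y=-83.

Scaled: 2.5 mm is 0.25, 2 mm is 0.2, 5 degrees is 2.5.

```bash
echo '[{"wy": 1.25,"tx": 0.1,"tz": -0.6,"finger_gap": 20},{"wy": 2.5,"tx": 0.2,"tz": -1.2,"finger_gap": 20},{"wy": 3.75,"tx": 0.25,"tz": -1.8,"finger_gap": 20},{"wy": 5,"tx": 0.27,"tz": -2.35,"finger_gap": 20},{"wy": 5,"tx": 0.27,"tz": -2.35,"finger_gap": 20}]' > mv.in && python3 steer.py mv.in
python3 - <<'E'
from h import *
from bench import r, eyes, order, probe_bus
import cv2
s=probe_bus.sense();print(own(s["tool_pos"]),s["wrist_torque"])
D=eyes.snapshot("side")
h=cv2.cvtColor(D["pixels"],cv2.COLOR_BGR2HSV)
m=cv2.inRange(h,(3,110,60),(13,255,255));m[:150]=0;m[:, :260]=0;m[:,450:]=0;m[320:]=0
n,l,st,ce=cv2.connectedComponentsWithStats(m)
for i in np.argsort(-st[1:,4])[:3]+1: print(st[i])
E
```

```text
time: 14.88
tool_pos: [557.1, 144.4, 24.7]
tcp_rot: [-180.0, -10.0, 64.1]
ft_force: [0.4, 0.3, -1.7]
finger_gap: 32.3
grip_force: 79.4
[-19.99448417  51.69611108  24.71903704] [-0.02832525 -0.02811838  0.01124993]
[310 239  42  30 663]
[361 227  46  30 479]
[370 314   5   5  14]
```

```bash
echo '[{"wy": 1.25,"tx": 0.1,"tz": -0.6,"finger_gap": 20},{"wy": 2.5,"tx": 0.2,"tz": -1.2,"finger_gap": 20},{"wy": 3.75,"tx": 0.25,"tz": -1.8,"finger_gap": 20},{"wy": 5,"tx": 0.26,"tz": -2.35,"finger_gap": 20},{"wy": 5,"tx": 0.26,"tz": -2.35,"finger_gap": 20},{"wy": 5,"tx": 0.26,"tz": -2.35,"finger_gap": 20}]' > mv.in && python3 steer.py mv.in
python3 - <<'E'
from h import *
from bench import r, eyes, order, probe_bus
import cv2
s=probe_bus.sense();print(own(s["tool_pos"]),s["wrist_torque"])
for n,sl in (("side",np.s_[150:320,240:450]),("scene",np.s_[100:320,230:380])):
    D=eyes.snapshot(n);h=cv2.cvtColor(D["pixels"],cv2.COLOR_BGR2HSV)
    m=cv2.inRange(h,(3,110,60),(13,255,255));k=np.zeros_like(m);k[sl]=m[sl]
    c,l,st,ce=cv2.connectedComponentsWithStats(k)
    for i in np.argsort(-st[1:,4])[:3]+1: print(n,st[i],ce[i].round())
    # predicted end position if the tilt is as planned
    for p in (world(-20,-83+198*np.cos(.349),41+198*np.sin(.349)),):
        q=np.linalg.inv(D["pose"])@np.r_[p,1];print("pred end",p.round(),D["cx"]-D["fx"]*q[0]/q[2],D["cy"]+D["fy"]*q[1]/q[2])
E
```

```text
time: 15.68
tool_pos: [556.7, 143.8, 48.3]
tcp_rot: [-180.0, -19.9, 64.2]
ft_force: [0.1, -0.3, -1.3]
finger_gap: 32.3
grip_force: 79.5
[-20.02341143  50.9738876   48.28014568] [-0.12118374  0.07384239  0.04909428]
side [316 228  42  22 648] [337. 240.]
side [364 226  45  22 508] [385. 237.]
side [240 167   9   9  54] [244. 171.]
pred end [580. 191. 109.] 317.94869956140894 241.17787758229355
scene [279 197  22  35 517] [289. 214.]
scene [322 198  17  26 280] [330. 210.]
scene [243 220   7  10  36] [246. 226.]
pred end [580. 191. 109.] 280.8005408637568 173.1709743736835
```

The free end appears where predicted (side column 316 against 318), so the slant is right. Now I draw the pin out along its own axis, which is tool +x.

```bash
echo '[{"tx": 0.5,"finger_gap": 20},{"tx": 1.2,"finger_gap": 20},{"tx": 1.9,"finger_gap": 20},{"tx": 2.6,"finger_gap": 20},{"tx": 3.3,"finger_gap": 20},{"tx": 4,"finger_gap": 20},{"tx": 4.7,"finger_gap": 20},{"tx": 5.4,"finger_gap": 20}]' > mv.in && python3 steer.py mv.in | egrep 'time|pos|ft|gap|grip'
echo '[{"tx": 0.7,"finger_gap": 20},{"tx": 1.4,"finger_gap": 20},{"tx": 2.1,"finger_gap": 20},{"tx": 2.8,"finger_gap": 20},{"tx": 3.5,"finger_gap": 20},{"tx": 4.2,"finger_gap": 20},{"tx": 4.9,"finger_gap": 20},{"tx": 5.4,"finger_gap": 20}]' > mv.in && python3 steer.py mv.in
```

```text
time: 16.77
tool_pos: [579.2, 189.7, 67.3]
ft_force: [0.3, 0.7, -2.7]
finger_gap: 32.3
grip_force: 79.5
time: 17.77
tool_pos: [601.3, 235.5, 85.8]
tcp_rot: [180.0, -20.0, 64.2]
ft_force: [0.2, 0.2, -1.8]
finger_gap: 32.5
grip_force: 79.5
```

```bash
echo '[{"tx": 0.5,"tz": -1.4,"finger_gap": 20},{"tx": 1.2,"tz": -3.3,"finger_gap": 20},{"tx": 2,"tz": -5.5,"finger_gap": 20},{"tx": 2.9,"tz": -8,"finger_gap": 20},{"tx": 3.8,"tz": -10.4,"finger_gap": 20},{"tx": 4.6,"tz": -12.6,"finger_gap": 20},{"tx": 5.2,"tz": -14.3,"finger_gap": 20},{"tx": 5.5,"tz": -15,"finger_gap": 20}]' > mv.in && python3 steer.py mv.in
echo '[{"finger_gap": 20},{"finger_gap": 20},{"finger_gap": 20},{"finger_gap": 20}]' > mv.in && python3 steer.py mv.in
python3 - <<'E'
from h import *
from bench import r, eyes, order, probe_bus
import cv2
s=probe_bus.sense();print(own(s["tool_pos"]),s["qd"].round(2))
# upper tray rim back-left/front-left corners expected when at -90; spoon centroid (bright, unsaturated) in scene
S=eyes.snapshot("scene");h=cv2.cvtColor(S["pixels"],cv2.COLOR_BGR2HSV)
m=cv2.inRange(h,(0,0,150),(180,45,255));k=np.zeros_like(m);k[200:300,230:370]=m[200:300,230:370]
c,l,st,ce=cv2.connectedComponentsWithStats(k);i=1+st[1:,4].argmax();print("spoon",st[i],own(onz(S,*ce[i],90)).round())
D=eyes.snapshot("side")
for n,D,(a,b) in(("side",D,(220,520)),("scene",S,(200,420))):
    m=cv2.inRange(cv2.cvtColor(D["pixels"],cv2.COLOR_BGR2HSV),(3,110,60),(13,255,255));m[:,:a]=0;m[:,b:]=0;m[330:]=0
    c,l,st,ce=cv2.connectedComponentsWithStats(m)
    for i in np.argsort(-st[1:,4])[:4]+1: print(n,st[i],ce[i].round())
    gy=101*np.cos(.349)
    for y,z in((-122.5+gy,26.6+101*.342+160),(103+gy,108.7+101*.342+160)):
        q=np.linalg.inv(D["pose"])@np.r_[world(-20,y,z),1];print("pred",round(z),D["cx"]-D["fx"]*q[0]/q[2],D["cy"]+D["fy"]*q[1]/q[2])
E
```

```text
time: 18.77
tool_pos: [602.0, 235.3, 247.9]
tcp_rot: [179.9, -20.1, 64.2]
ft_force: [0.5, -0.4, -2.4]
finger_gap: 32.5
grip_force: 79.5
time: 19.27
tool_pos: [601.0, 235.3, 244.6]
tcp_rot: [-179.9, -20.0, 64.2]
ft_force: [0.0, -0.1, -0.9]
finger_gap: 32.6
grip_force: 79.6
[-20.39623136 152.65199756 244.59957797] [ 0.07 -0.08 -0.25  0.09  0.02  0.01]
spoon [305 237  35  12 239] [ 36. -76.  90.]
side [ 317  134   66   27 1255] [348. 149.]
side [ 255  131   53   27 1071] [282. 142.]
side [225  92  13  15 114] [233.  98.]
side [240 167   9   9  58] [244. 171.]
pred 221 382.1124584272138 151.40495989948784
pred 303 262.5515358644653 138.87824543293752
scene [ 260   72   33  104 1634] [276. 122.]
scene [323 197  17  27 253] [330. 210.]
scene [219 212  13   9  42] [225. 216.]
scene [243 223   7   7  30] [246. 227.]
pred 221 285.7782218341629 176.76035103389768
pred 303 264.93136443174274 62.805959121860894
```

The pin is where predicted, with its ends at about 221 and 303 mm. The weight reads free, the spoon is in the upper tray and the tray is at its end. I'm handing in.

```bash
python3 -c "
from bench import r, eyes, order, probe_bus
print(order.hand_in())"
```

```text
the job is handed in; nothing more can be done
None
```

I handed in the job; the hand-in gave no verdict. By my measurements the rolling pin is out and held still, its ends about 220 and 300 mm above the worktop. The upper tray is at its -y stop with the teaspoon in it, and I saw no contact with the spatula or the things behind.

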